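# Close up the desk copier and start the copy

### The arm

A 6-joint arm with a two-finger parallel gripper is mounted at the origin on the work surface. World frame = base frame: x ahead of the robot, y to its left, z up, the work surface at z = 0. Lengths are in mm, angles in rad, forces in N, time in s.
With the tool pointing down it reaches from about 300 to 825 mm from the base axis. Payload 5.4 kg.
Tool frame: the origin (TCP) lies between the finger pads; the fingertips stand 19 mm ahead of it and the grasp point (between the pads) is the TCP; z points along the fingers, y is the line along which they close (so a half turn about z gives the same grasp; the last joint's range is limited). The gripper opens to 92 mm and grips with 3 to 60 N. Pads are 20 mm wide; open, the fingers measure 128 mm over their backs; the gripper's body (75 mm by 189 mm) begins 69 mm behind the grasp point.
Start: joints at [1.097, 0.158, 1.597, -0, 1.386, -0.21], TCP at [149.943, 555.089, 233.601] pointing down, gripper open.
Joint ranges: [-2.91, 2.91], [-0.94, 2.29], [0.18, 2.7], [-1.29, 4.43], [0.17, 2.64], [-3, 3]. Speed limits (rad/s): [2.57, 2.57, 3.14, 3.14, 3.14, 3.14].

### API

Orientations are given as a unit quaternion [x, y, z, w].
In Python, from rig import telemetry, viewer, ctrl gives the robot as it stands. The module is installed in compiled form; this text tells all that it offers.
- The arm moves only by the tool servo_tool, never from a script. Its argument "increments" is text: rows parted by semicolons, each of 7 numbers parted by spaces: the shift along the tool's x, y, z in cm, then the turn, a rotation vector about the tool's x, y, z in rad, then the gripper's target within -1 to 1 (shut at 1, half-way at 0, fully open at -1). In form: dx dy dz ax ay az grip; .... A call has 1 to 8 rows; each row shifts and turns the commanded pose from where the row before left it, along the tool's axes as they then stand; what a row does not reach is not made up. A row lasts 1/12 s, in which the tool goes at most 41.7 mm and 7.16 degrees, less where a joint would pass 70% of its speed; a pose out of reach is approached as far as the arm can. A call with a gripper value outside its range is refused whole. The fingers move at their own pace and stop on an object; "squeeze" is the grip in N (left out, the last holds). Time passes only in rows, so rows that do not move let the fingers close. It gives the time, the measured TCP pose, the force, the opening and the grip force at its end, in the units of the state.
- telemetry.get_state(): the state, without advancing time (a new reading comes with each control period).
- viewer.read_camera(name): name is "scene" or "top" or "wrist"; returns a dict with "pixels" (420x560x3 uint8, red, green, blue), "camera_matrix" (3x3 intrinsics, pixels), "dist_coeffs" ([k1, k2, p1, p2, k3] as OpenCV has them; the pictures are not rectified), "pose" (4x4, takes a point from camera to world coordinates); the wrist camera has in their place "mount" (4x4, takes a point from camera to tool coordinates, whose origin is the TCP and whose axes are the flange's). Camera axes: x right, y down, z forward; pixel columns grow to the right and rows downward; lengths in mm; the calibration is good to about 2 mm. A picture is of the moment at which its call begins: read the wrist's pose just before it. There is no depth.
- ctrl.close_job(): hands the job in; it is judged then, once.
The state is a dict: "time_s": time; "joints": joint angles; "joint_velocities": joint speeds; "joint_efforts": joint torques, N m; "eef_pos": TCP position; "tool_rot": TCP orientation; "force": force on the tool from outside, world axes, zero at the start; "torque": the same for the moment, N m; "gripper_width": finger opening in mm; "grip_force": force on a finger pad.
Only numpy, scipy, OpenCV 4.12 (cv2) and the standard library are available. Lean on these libraries where they do the work, as an engineer would, in place of code of your own. Each camera call takes 0.05 s, during which the arm holds its last target. There are 200 camera calls.

### The job

The original already lies on the copier's glass. With your fingertips, push the paper cassette fully home and push the scanner lid fully shut, in either order, then press the green start button right in and let go. Leave the red stop button and everything else on the desk alone, and do not pull the cassette further out or lift the lid on the way.

Things in the scene. Friction and masses are not known exactly. Their poses are not given: they have to be found in the camera images.
- copier: dark grey desk copier, 350 deep (x) x 420 wide (y) x 148 mm high shut, fixed. Origin: on the desk under its centre; its front faces its own -x. Front part (x -175 to -100 mm): level control panel, top 90 mm above the desk, over the cassette slot. Behind it (x -100 to +175 mm) the scanner unit, 125 mm high, under the lid
- lid_edge (a point): middle of the front edge of the scanner lid, on its top face; turns with the lid (x towards the hinge, z out of the top). Lid: black, 265 deep x 410 wide x 22 mm, 0.55 kg; hinge line along copier y at x = +165 mm, 126 mm above the desk, level with its underside. Shut: lies level, this point 148 mm up, at x = -100 mm. A stiff hinge keeps it where left; 1 to 3 N at the edge push it down
- tray (a joint): how far the paper cassette is pulled out, in m: 0 fully home (its front flush with the front of the copier), grows towards the copier's -x. It slides stiffly (about 2.5 N) without a spring and stays where it is left; at 0 it meets a hard stop
- tray_front (a point): centre of the front face of the light grey paper cassette; the face is flat, 244 mm wide and 44 mm high, from 10 to 54 mm above the desk, at copier x = -175 mm when home; axes as the copier's, moving with the cassette
- start (a joint): travel of the green start button in m: 0 up, 0.004 fully down; a spring returns it, about 5 N fully down
- start_top (a point): centre of the top of the green start button, a round push key 22 mm across that stands 6 mm above the control panel at copier x = -140, y = -150 mm; pressed straight down
- stop (a joint): travel of the red stop button in m: 0 up, 0.004 fully down; same spring. Not to be pressed
- stop_top (a point): centre of the top of the red stop button, same size as the green one, 50 mm beside it, at copier x = -140, y = -100 mm
- mug: blue mug, 82 mm across, 95 mm high, upright on the desk in front of one side of the copier; origin under its centre, handle at its +y; leave alone
- stapler: red and black stapler, 150 x 34 x 48 mm, long along its x, in front of the copier's other side; origin under its centre; leave alone
- tape: dark green tape dispenser, 130 x 58 x 84 mm, long along its x, in front of one corner of the copier; origin under its centre; leave alone
- pencil_pot: steel pot 76 mm across, 100 mm high, with pencils standing up to 170 mm, in front of one corner of the copier; origin under its centre; leave alone
- eraser: white eraser with a blue sleeve, 22 x 55 x 12 mm, lying on the left end (copier +y) of the control panel; origin under its centre; leave alone

How it is judged (in metres and radians):
On the way, in this order (a step that is already met when the one before it is completed fails the run):
1. the cassette is fully home and the lid fully shut, in either order (value of joint tray below 0.005 m and angle between lid_edge's own z axis and vertical below 0.025 rad), for 0.2 s.
2. the green start button is pressed in by the fingers (value of joint start above 0.0025 m and contact force between the fingers and copier above 0.5 N and value of joint tray below 0.006 m and angle between lid_edge's own z axis and vertical below 0.03 rad), for 0.05 s.
At the end, for the whole second after the job is handed in: the cassette is within 5 mm of fully home, the lid within 0.025 rad (about 7 mm at its front edge) of shut, and both buttons are up again after the green one was pressed at least 2.5 mm of its 4 mm (all of step 1 and value of joint each of start, stop below 0.001 m); the robot touches nothing.
It fails at once if the green button is pressed before the cassette is home and the lid shut (value of joint start above 0.002 m and (value of joint tray above 0.007 m or angle between lid_edge's own z axis and vertical above 0.035 rad)).
It fails at once if the red stop button is pressed (value of joint stop above 0.002 m).
It fails at once if the lid is lifted instead of pushed down (angle between lid_edge's own z axis and vertical above 0.75 rad).
It fails at once if the cassette is pulled out instead of pushed in (value of joint tray above 0.09 m).
It fails at once if something else on the desk is knocked, lifted or carried (distance of any of mug, stapler, tape, pencil_pot, eraser from where it was at the start of the episode above 0.025 m or angle between any of mug, pencil_pot's own z axis and vertical above 0.5 rad).
It also fails if it takes over 45 s, if anything falls off the work surface, if the arm or the gripper's body presses on something with over 40 N, if the wrist force passes 120 N, or if a joint passes its speed limit or range.

## Working session

There is one attempt and no reset: what is moved stays moved. The work goes in short steps, Python scripts to look and compute and a tool call to move; the robot and the scene stay as the last step left them, time stands still between calls to the robot, and variables do not carry over. Pictures are saved under pics/ and viewed, at most 10 in all, crops included, and the job is handed in when it is done.

Besides the shell and the picture viewer there is one more tool, called after "Request:" by a JSON object that holds its "api" and its "payload", one argument or row to a line. servo_tool: Moves the arm, as the interface text tells. Its arguments: {"type":"object","properties":{"increments":{"type":"string"},"squeeze":{"type":"number"}},"required":["increments"]}

```bash
mkdir -p pics; python3 - <<'E'
from rig import telemetry, viewer
import cv2,pickle
s=telemetry.get_state();print(s)
d={}
for n in("scene","top"):
    c=viewer.read_camera(n);d[n]=c;cv2.imwrite(f"pics/{n}.png",cv2.resize(c["pixels"][:,:,::-1],(800,600)))
    print(n,c["camera_matrix"].round(1).tolist(),c["dist_coeffs"],c["pose"].round(3).tolist())
pickle.dump(d,open("c.pkl","wb"))
E
```

```text
{'time_s': 0.0, 'joints': array([ 1.09692912e+00,  1.59047188e-01,  1.59825309e+00, -2.85820464e-06,
        1.38622197e+00, -2.10076574e-01]), 'joint_velocities': array([-1.10225341e-03, -4.25016942e-05, -3.28361726e-04, -1.46723754e-03,
        8.49260143e-04,  1.23296470e-04]), 'joint_efforts': array([-5.45290277e-04, -3.85578132e+01, -3.22102976e+01,  7.00065424e-02,
        3.81422590e-02, -1.58724338e-04]), 'eef_pos': array([149.64996352, 554.55216909, 232.60951235]), 'tool_rot': array([ 1.31512907e-01,  9.91313989e-01, -9.09399530e-04, -3.22216278e-04]), 'force': array([ 0.44468935, -0.14713239, -0.58230131]), 'torque': array([-0.02139875,  0.00015924,  0.01838349]), 'grip_force': 0.0, 'gripper_width': 91.94150212113581}
scene [[506.0, 0.0, 285.2], [0.0, 506.0, 204.2], [0.0, 0.0, 1.0]] [0.0455512 0.        0.        0.        0.       ] [[0.954, -0.286, 0.093, 511.303], [-0.3, -0.91, 0.286, -345.733], [0.003, -0.301, -0.954, 1209.634], [0.0, 0.0, 0.0, 1.0]]
top [[526.5, 0.0, 276.5], [0.0, 526.5, 207.1], [0.0, 0.0, 1.0]] [0.02005449 0.         0.         0.         0.        ] [[-0.017, -0.986, 0.168, 357.021], [-1.0, 0.018, 0.002, -12.61], [-0.005, -0.167, -0.986, 1493.244], [0.0, 0.0, 0.0, 1.0]]
```

View pics/scene.png

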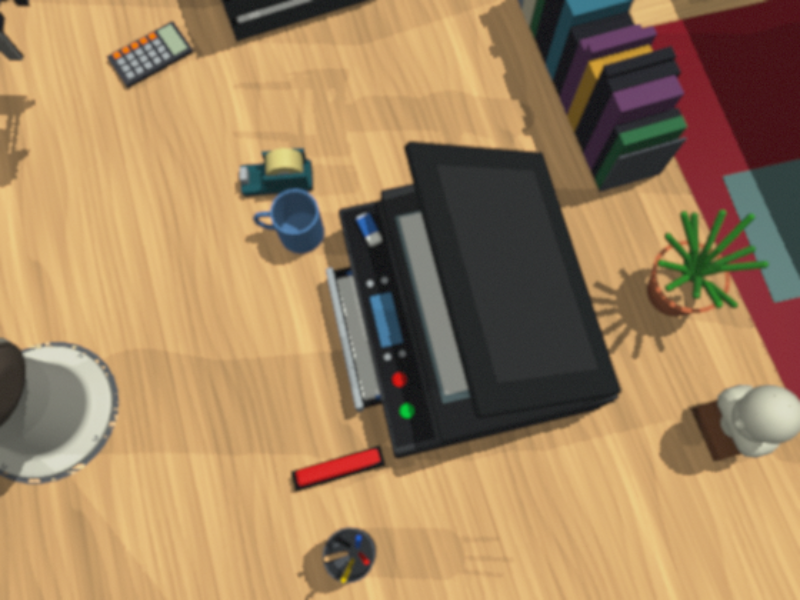

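View pics/top.png

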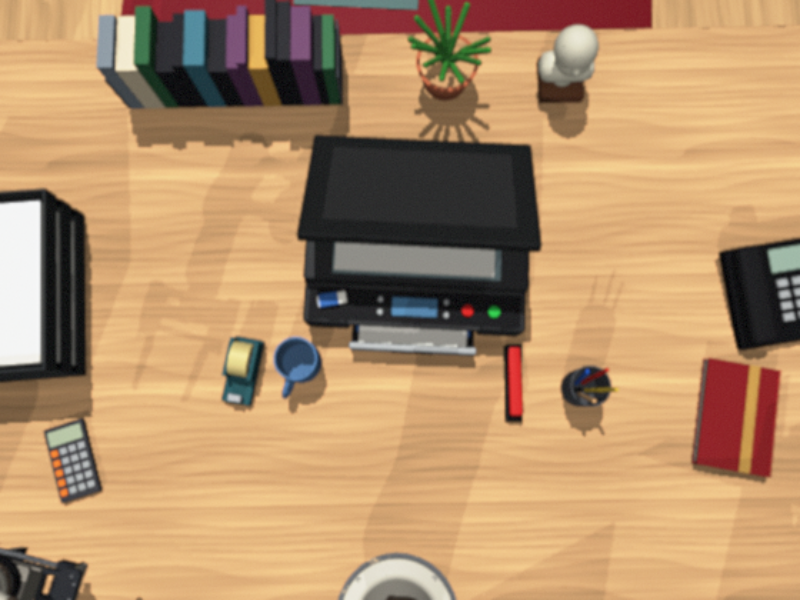

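```bash
cat > h.py <<'E'
import numpy as np,cv2,pickle
def ray(c,uv,P=None):
    P=c["pose"] if P is None else P
    n=cv2.undistortPoints(np.array([[uv]],float),c["camera_matrix"],c["dist_coeffs"])[0,0]
    d=P[:3,:3]@np.r_[n,1]; return P[:3,3],d/np.linalg.norm(d)
def atz(c,uv,z,P=None):
    o,d=ray(c,uv,P); return o+d*(z-o[2])/d[2]
def tri(a,b):
    (o,d),(p,e)=a,b
    t=np.linalg.lstsq(np.c_[d,-e],p-o,rcond=None)[0]
    x,y=o+d*t[0],p+e*t[1]; return (x+y)/2,np.linalg.norm(x-y)
E
python3 - <<'E'
from h import *
np.set_printoptions(suppress=True,precision=1)
d=pickle.load(open("c.pkl","rb"));S,T=d["scene"],d["top"]
k=.7
def px(p):return (p[0]*k-.15,p[1]*k-.15)
for n,z,s,t in [("start",96,(407,411),(494,312)),("stop",96,(399,380),(468,311)),("lidL",0,(407,144),(300,238)),("lidR",0,(478,417),(540,248)),("trayL",54,(331,270),(350,347)),("trayR",54,(359,407),(475,352)),("mugtop",95,(297,213),(298,358)),("pot",100,(350,552),(586,384))]:
    print(n,atz(S,px(s),z),atz(T,px(t),z),*tri(ray(S,px(s)),ray(T,px(t))))
for n,z,t in[("stapl near",48,(514,418)),("stapl far",48,(515,346)),("panelL",90,(306,323)),("panelR",90,(524,331)),("eraser",102,(332,298)),("tape",60,(240,360))]:print(n,atz(T,px(t),z))
E
```

```text
start [ 561.  -194.3   96. ] [ 560.9 -194.4   96. ] [ 560.9 -194.3   96.3] 0.07065182949781763
stop [ 563.5 -144.8   96. ] [ 563.7 -145.7   96. ] [ 563.3 -145.4   99.2] 0.11391709701160962
lidL [714.7 294.1   0. ] [734.6 182.8   0. ] [666.4 147.  277. ] 3.5957655547036143
lidR [ 674.8 -226.     0. ] [ 704.7 -305.3    0. ] [ 639.6 -252.4  272.4] 3.3572156378229407
trayL [511.5  76.5  54. ] [504.2  78.9  54. ] [508.6  80.8  39.2] 6.175802193614337
trayR [ 491.8 -159.6   54. ] [ 490.3 -160.5   54. ] [ 491.  -160.1   55.1] 1.6894420710130695
mugtop [484.7 175.6  95. ] [481.2 173.1  95. ] [482.8 173.4  98.1] 4.037099014634561
pot [ 422.3 -362.2  100. ] [ 423.8 -357.3  100. ] [ 422.8 -361.5   86.7] 3.626619094764228
stapl near [ 364.6 -230.4   48. ]
stapl far [ 501.1 -238.4   48. ]
panelL [547.2 159.1  90. ]
panelR [ 524.8 -249.9   90. ]
eraser [592. 109. 102.]
tape [482.5 288.3  60. ]
```

Request:
{"api": "servo_tool", "payload": {
  "increments": "0 0 0 0 0 -0.1 1;0 0 0 0 0 -0.1 1;-1.87 -3.18 0 0 0 0 1;-1.87 -3.18 0 0 0 0 1;-1.87 -3.18 0 0 0 0 1;-1.87 -3.18 0 0 0 0 1;-1.87 -3.18 0 0 0 0 1;-1.87 -3.18 0 0 0 0 1",
  "squeeze": 10
}}

```text
time_s: 0.77
eef_pos: [249.8, 355.8, 233.1]
tool_rot: [0.032, 1.0, -0.0, -0.0]
force: [1.3, -0.6, 0.7]
gripper_width: 41.0
grip_force: 0.0
```

Request:
{"api": "servo_tool", "payload": {
  "increments": "-1.87 -3.18 0 0 0 0 1;-1.87 -3.18 0 0 0 0 1;-1.87 -3.18 0 0 0 0 1;-1.87 -3.18 0 0 0 0 1;-1.87 -3.18 0 0 0 0 1;-1.87 -3.18 0 0 0 0 1;-1.87 -3.18 0 0 0 0 1;-1.87 -3.18 0 0 0 0 1"
}}

```text
time_s: 1.43
eef_pos: [383.0, 92.3, 233.4]
tool_rot: [0.032, 0.999, 0.0, 0.0]
force: [0.5, 0.3, 0.1]
gripper_width: 0.3
grip_force: 0.0
```

Request:
{"api": "servo_tool", "payload": {
  "increments": "-1.7 -3.1 0 0 0 0 1;-1.7 -3.1 0 0 0 0 1;-1.7 -3.1 0 0 0 0 1;-1.7 -3.1 0 0 0 0 1;0 0 3.5 0 0 0 1;0 0 3.5 0 0 0 1;0 0 3.5 0 0 0 1;0 0 3.5 0 0 0 1"
}}

```text
time_s: 2.1
eef_pos: [442.5, -34.2, 92.0]
tool_rot: [0.032, 0.999, -0.0, 0.0]
force: [1.3, -0.4, -0.9]
gripper_width: 0.5
grip_force: 0.0
```

Request:
{"api": "servo_tool", "payload": {
  "increments": "0 0 2.2 0 0 0 1;0 0 2.2 0 0 0 1;0 0 0 0 0 0 1;0 0 0 0 0 0 1"
}}

```text
time_s: 2.43
eef_pos: [441.6, -33.6, 48.8]
tool_rot: [0.032, 0.999, 0.001, -0.002]
force: [-0.1, -0.6, 0.5]
gripper_width: 0.4
grip_force: 0.0
```

Request:
{"api": "servo_tool", "payload": {
  "increments": "-1 0 0 0 0 0 1;-1 0 0 0 0 0 1;-1 0 0 0 0 0 1;-1 0 0 0 0 0 1;-1 0 0 0 0 0 1;-1 0 0 0 0 0 1;-0.8 0 0 0 0 0 1;-0.5 0 0 0 0 0 1"
}}

```text
time_s: 3.1
eef_pos: [517.1, -39.0, 51.3]
tool_rot: [0.032, 0.999, -0.0, 0.001]
force: [-3.4, -0.0, 2.5]
gripper_width: 0.3
grip_force: 1.4
```

Request:
{"api": "servo_tool", "payload": {
  "increments": "-0.3 0 0 0 0 0 1;-0.3 0 0 0 0 0 1;-0.2 0 0 0 0 0 1;0 0 0 0 0 0 1"
}}

```text
time_s: 3.43
eef_pos: [524.1, -39.2, 49.8]
tool_rot: [0.032, 0.999, 0.0, 0.0]
force: [-0.3, -0.1, -1.0]
gripper_width: 0.5
grip_force: 0.1
```

Request:
{"api": "servo_tool", "payload": {
  "increments": "-0.2 0 0 0 0 0 1;-0.2 0 0 0 0 0 1;0 0 0 0 0 0 1"
}}

```text
time_s: 3.68
eef_pos: [525.6, -39.2, 49.4]
tool_rot: [0.032, 0.999, 0.0, -0.003]
force: [-11.2, 0.3, 10.4]
gripper_width: 0.1
grip_force: 5.6
```

Request:
{"api": "servo_tool", "payload": {
  "increments": "-0.2 0 0 0 0 0 1;-0.2 0 0 0 0 0 1;0 0 0 0 0 0 1"
}}

```text
time_s: 3.93
eef_pos: [525.4, -39.1, 49.4]
tool_rot: [0.031, 0.999, 0.0, -0.008]
force: [-30.5, -0.8, 27.2]
gripper_width: 0.4
grip_force: 15.8
```

Request:
{"api": "servo_tool", "payload": {
  "increments": "2 0 0 0 0 0 1;4 0 0 0 0 0 1;0 0 3.5 0 0 0 1;0 0 -3.5 0 0 0 1;0 0 -3.5 0 0 0 1;0 0 -3.5 0 0 0 1;0 0 -3.5 0 0 0 1;0 0 -3.5 0 0 0 1"
}}

```text
time_s: 4.6
eef_pos: [471.9, -35.7, 191.4]
tool_rot: [0.032, 0.999, -0.0, 0.001]
force: [0.6, -1.2, 0.6]
gripper_width: 0.5
grip_force: 0.0
```

I slipped a sign on one row there: a 35 mm dip towards the desk. No harmful force shows, so I'll continue.

Request:
{"api": "servo_tool", "payload": {
  "increments": "0 0 -3.5 0 0 0 1;0 0 -3.5 0 0 0 1;0 0 -3.5 0 0 0 1;0 0 -3.5 0 0 0 1;0 0 0 0 0 0 1"
}}

```text
time_s: 5.02
eef_pos: [474.9, -36.7, 337.8]
tool_rot: [0.032, 0.999, -0.002, 0.007]
force: [0.4, -0.3, 0.4]
gripper_width: 0.5
grip_force: 0.0
```

Request:
{"api": "servo_tool", "payload": {
  "increments": "-3.3 0 0 0 0 0 1;-3.3 0 0 0 0 0 1;-3.3 0 0 0 0 0 1;-3.3 0 0 0 0 0 1;-3.3 0 0 0 0 0 1;-3.3 0 0 0 0 0 1;0 0 0 0 0 0 1"
}}

```text
time_s: 5.6
eef_pos: [672.9, -48.9, 324.1]
tool_rot: [0.032, 0.999, 0.001, -0.002]
force: [-0.3, -0.5, -1.5]
gripper_width: 0.0
grip_force: 0.0
```

```bash
python3 - <<'E'
from rig import telemetry, viewer
import cv2
print(telemetry.get_state()["eef_pos"],telemetry.get_state()["joints"])
c=viewer.read_camera("scene");cv2.imwrite("pics/s2.png",cv2.resize(c["pixels"][:,:,::-1],(800,600)))
E
```

```text
[672.9341544  -48.92059542 324.07589098] [-2.51533656e-01  3.84220424e-01  1.14946522e+00  6.77538184e-04
  1.61172268e+00 -1.75857496e+00]
```

View pics/s2.png

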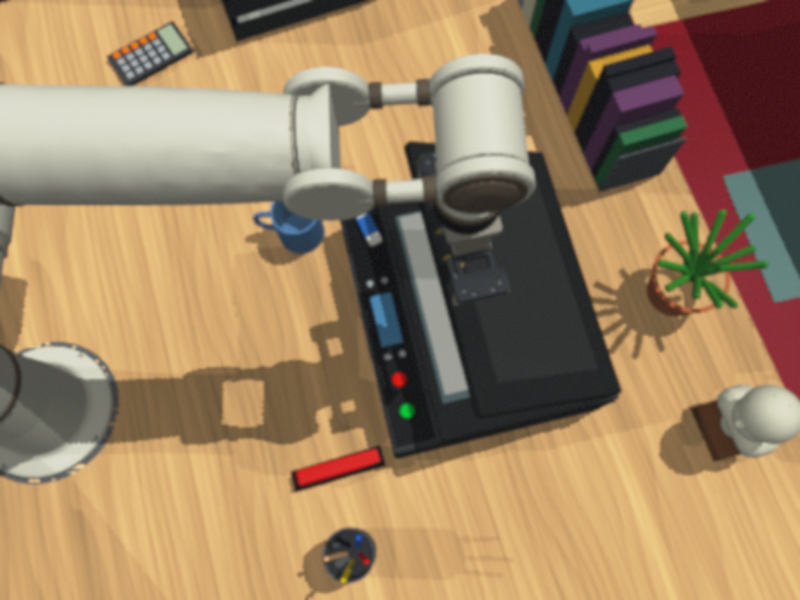

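The cassette no longer shows in front of the copier (around 365,340), so it is home. The gripper is above the lid's front edge, and the mug, stapler and pot have not moved. Next I push the lid down.

Request:
{"api": "servo_tool", "payload": {
  "increments": "0 0 1.5 0 0 0 1;0.2 0 1.3 0 0 0 1;0.2 0 1.3 0 0 0 1;0.2 0 1.3 0 0 0 1;0.2 0 1.3 0 0 0 1;0.2 0 1.3 0 0 0 1;0.2 0 1.3 0 0 0 1;0.2 0 1.3 0 0 0 1"
}}

```text
time_s: 6.32
eef_pos: [654.9, -47.5, 224.2]
tool_rot: [0.032, 0.999, -0.0, 0.001]
force: [-2.2, 0.1, 3.4]
gripper_width: 0.5
grip_force: 1.7
```

Request:
{"api": "servo_tool", "payload": {
  "increments": "0.2 0 1.2 0 0 0 1;0.2 0 1.2 0 0 0 1;0.2 0 1 0 0 0 1;0.1 0 0.6 0 0 0 1;0 0 0.4 0 0 0 1;0 0 0 0 0 0 1"
}}

```text
time_s: 6.82
eef_pos: [647.9, -47.0, 178.1]
tool_rot: [0.032, 0.999, 0.0, -0.001]
force: [0.6, 0.2, -0.0]
gripper_width: 0.3
grip_force: 0.0
```

Request:
{"api": "servo_tool", "payload": {
  "increments": "0 0 0.4 0 0 0 1;0 0 0.4 0 0 0 1;0 0 0.2 0 0 0 1;0 0 0 0 0 0 1"
}}

```text
time_s: 7.15
eef_pos: [648.5, -47.1, 169.2]
tool_rot: [0.032, 0.999, 0.0, 0.0]
force: [0.5, 1.1, 1.4]
gripper_width: 0.7
grip_force: 0.0
```

Request:
{"api": "servo_tool", "payload": {
  "increments": "0 0 0.2 0 0 0 1;0 0 0.2 0 0 0 1;0 0 0 0 0 0 1"
}}

```text
time_s: 7.4
eef_pos: [648.6, -47.1, 167.3]
tool_rot: [0.032, 0.999, -0.0, 0.0]
force: [-4.2, 0.5, 8.6]
gripper_width: 1.2
grip_force: 4.3
```

Request:
{"api": "servo_tool", "payload": {
  "increments": "0 0 0.2 0 0 0 1;0 0 0.2 0 0 0 1;0 0 0 0 0 0 1;0 0 0 0 0 0 1"
}}

```text
time_s: 7.73
eef_pos: [648.7, -47.1, 167.2]
tool_rot: [0.032, 0.999, -0.0, 0.001]
force: [-12.9, 2.8, 26.1]
gripper_width: 0.7
grip_force: 12.6
```

Request:
{"api": "servo_tool", "payload": {
  "increments": "0 0 -3 0 0 0 1;0 0 -3 0 0 0 1;1.56 -3.05 0 0 0 0 1;1.56 -3.05 0 0 0 0 1;1.56 -3.05 0 0 0 0 1;1.56 -3.05 0 0 0 0 1;1.56 -3.05 0 0 0 0 1;0 0 0 0 0 0 1"
}}

```text
time_s: 8.4
eef_pos: [558.5, -199.1, 221.5]
tool_rot: [0.034, 0.999, -0.001, -0.0]
force: [-0.4, -0.3, 0.3]
gripper_width: 0.6
grip_force: 0.0
```

```bash
python3 - <<'E'
from rig import telemetry, viewer
import cv2,pickle,numpy as np
from scipy.spatial.transform import Rotation as R
s=telemetry.get_state();print(s["eef_pos"])
c=viewer.read_camera("wrist");T=np.eye(4);T[:3,:3]=R.from_quat(s["tool_rot"]).as_matrix();T[:3,3]=s["eef_pos"]
c["pose"]=T@c["mount"];pickle.dump(c,open("w.pkl","wb"))
cv2.imwrite("pics/w.png",cv2.resize(c["pixels"][:,:,::-1],(800,600)))
E
```

```text
[ 558.49192973 -199.05555126  221.54522056]
```

View pics/w.png

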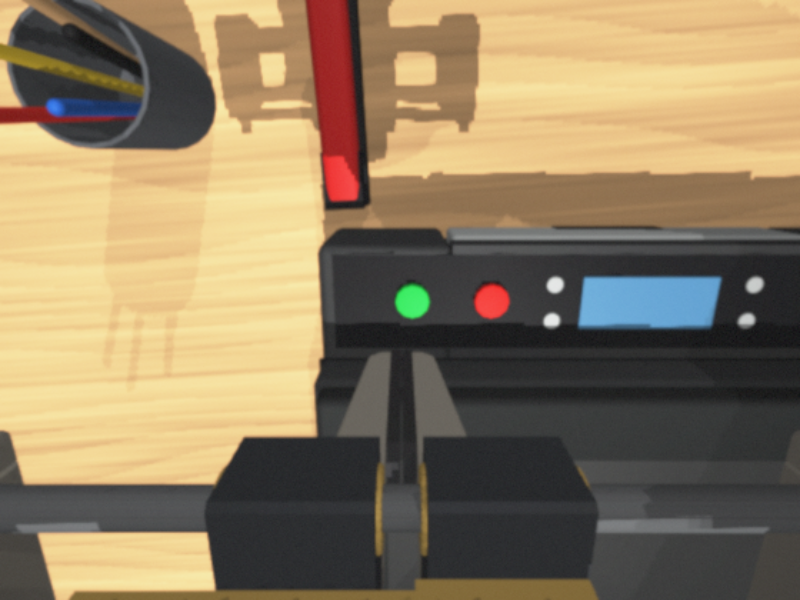

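```bash
python3 - <<'E'
from h import *
c=pickle.load(open("w.pkl","rb"))
for t in((412,301),(492,301)):print(atz(c,(t[0]*.7-.15,t[1]*.7-.15),96,c["pose"]))
E
```

```text
[ 561.480563   -193.40911846   96.        ]
[ 564.78749084 -143.14167493   96.        ]
```

The wrist picture shows the green button at (412,301), the red at (492,301) and the lid lying shut. Both views give the green button's position within 1 mm, so I press it.

Request:
{"api": "servo_tool", "payload": {
  "increments": "-0.3 0.6 2 0 0 0 1;0 0 3 0 0 0 1;0 0 3 0 0 0 1;0 0 1.5 0 0 0 1;0 0 0 0 0 0 1;0 0 0 0 0 0 1"
}}

```text
time_s: 8.95
eef_pos: [564.2, -187.4, 126.0]
tool_rot: [0.031, 1.0, 0.001, -0.001]
force: [0.4, -0.7, 0.7]
gripper_width: 0.5
grip_force: 0.0
```

Request:
{"api": "servo_tool", "payload": {
  "increments": "0.2 -0.6 0.3 0 0 0 1;0 0 0.3 0 0 0 1;0 0 0 0 0 0 1;0 0 0 0 0 0 1"
}}

```text
time_s: 9.28
eef_pos: [562.2, -194.7, 121.4]
tool_rot: [0.032, 0.999, -0.0, 0.001]
force: [-0.8, -0.3, -1.0]
gripper_width: 0.5
grip_force: 0.0
```

Request:
{"api": "servo_tool", "payload": {
  "increments": "0 0 0.3 0 0 0 1;0 0 0.3 0 0 0 1;0 0 0.3 0 0 0 1;0 0 0.2 0 0 0 1;0 0 0 0 0 0 1"
}}

```text
time_s: 9.7
eef_pos: [562.3, -194.6, 111.3]
tool_rot: [0.032, 0.999, -0.0, 0.0]
force: [-2.5, 1.0, 10.5]
gripper_width: 0.9
grip_force: 4.9
```

Request:
{"api": "servo_tool", "payload": {
  "increments": "0 0 0.1 0 0 0 1;0 0 0 0 0 0 1;0 0 0 0 0 0 1;0 0 -2 0 0 0 1;0 0 -3 0 0 0 1;0 0 -3 0 0 0 1;0 0 -3 0 0 0 1;0 0 0 0 0 0 1"
}}

```text
time_s: 10.37
eef_pos: [564.8, -196.1, 225.7]
tool_rot: [0.032, 0.999, -0.003, 0.005]
force: [0.8, -0.4, 0.8]
gripper_width: 0.6
grip_force: 0.0
```

```bash
python3 - <<'E'
from rig import telemetry, viewer
import cv2
print(telemetry.get_state()["eef_pos"])
c=viewer.read_camera("scene");cv2.imwrite("pics/s3.png",cv2.resize(c["pixels"][:,:,::-1],(800,600)))
E
```

```text
[ 564.79390108 -196.07841696  225.72722037]
```

View pics/s3.png

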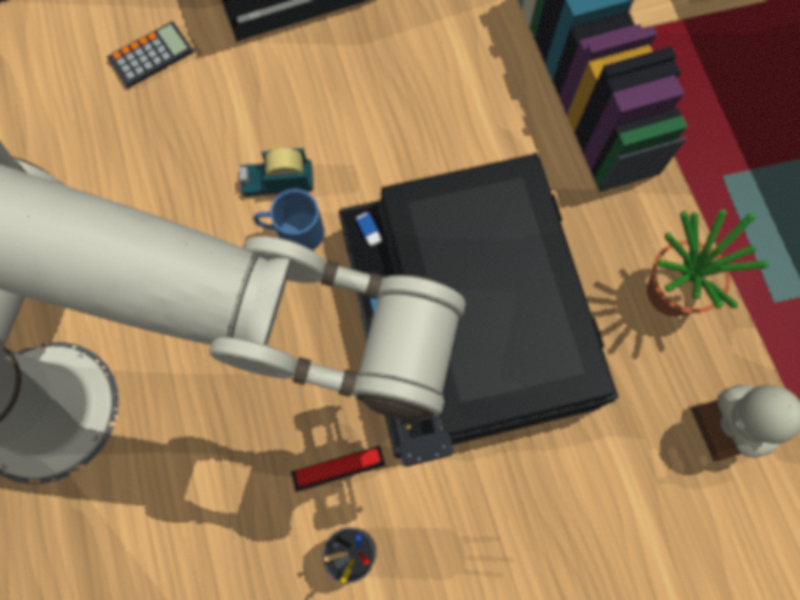

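The picture shows the lid shut (front edge from about 385,190), the cassette in, the other objects where they were and the arm clear.

```bash
python3 -c "
from rig import ctrl;print(ctrl.close_job())"
```

```text
the job is handed in; nothing more can be done
None
```

I pushed the cassette home, pushed the lid shut, pressed the green button in and released it, and handed the job in at about 10.4 s; no verdict was returned. One mistyped row sent the gripper about 35 mm down towards the desk next to the cassette, but no other object moved.

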